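# Unload the vise, then hold the stop bolt against its spanner

## Robot

A 7-joint arm with a two-finger parallel gripper is mounted at the origin on the work surface; the furniture and walls round the work are solid. World frame = base frame: x ahead of the robot, y to its left, z up, the work surface at z = 0. Lengths are in m, angles in rad, forces in N, time in s.
With the tool pointing down it reaches from about 0.4 to 0.85 m from the base axis. Payload 4.5 kg.
Tool frame: the origin (TCP) lies between the finger pads; the fingertips stand manip.tip_extent ahead of it and the grasp point (between the pads) lies 8 mm behind it (manip.tip_extent is the distance from the TCP to the fingertips, in m); z points along the fingers, y is the line along which they close (so a half turn about z gives the same grasp; the last joint's range is limited). The gripper opens to 88 mm and grips with 3 to 60 N. Pads are 18 mm wide; open, the fingers measure 123 mm over their backs; the gripper's body (75 mm by 187 mm) begins 45 mm behind the grasp point.
Start: joints at [-1.22, 0.689, -0.195, 1.565, 0.157, 0.902, -0.215], TCP at [0.195, 0.594, 0.228] pointing down, gripper open.
Joint ranges: [-3.01, 3.01], [-0.46, 2.08], [-1.47, 1.51], [0.13, 2.56], [-1, 4.14], [0.04, 2.09], [-2.66, 2.66]. Speed limits (rad/s): [2.57, 2.57, 3.14, 3.14, 3.14, 3.14, 3.14].

## Interface

Orientations are given as a unit quaternion [x, y, z, w].
In Python, from cell import manip gives the robot as it stands.
- The arm moves only by the tool step_arm, never from a script. Its argument "deltas" is one flat list of numbers, 7 for each row, row after row: the shift along the tool's x, y, z in units of 30 mm (1.0 is 30 mm), then the turn, a rotation vector about the tool's x, y, z in units of 5 degrees (1.0 is 5 degrees), then the closure, from -1 (fully open) to 1 (shut). In form: [x, y, z, rx, ry, rz, hand, x, y, z, rx, ry, rz, hand, ...]. A call has 1 to 20 rows; each row shifts and turns the commanded pose from where the row before left it, along the tool's axes as they then stand; what a row does not reach is not made up. A row lasts 1/12 s, in which the tool goes at most 41.7 mm and 7.16 degrees, less where a joint would pass 70% of its speed; a pose out of reach is approached as far as the arm can. A call is refused whole if a number of a shift passes 1 or a number of a turn 1, either way. A call with a gripper value outside its range is refused whole. The fingers move at their own pace and stop on an object; "grip_force" is the grip in N (left out, the last holds). Time passes only in rows, so rows that do not move let the fingers close. It gives the time, the measured TCP pose, the force, the opening and the grip force at its end, in the units of the state.
- manip.get_obs(): the state, without advancing time (a new reading comes with each control period).
- manip.read_camera(name): name is "side" or "top"; returns (picture, depth): 400x640x3 uint8, blue, green, red; 400x640 float32, m along the optical axis (not along the pixel's ray), 0 where there is no reading.
- manip.camera_info(name): a dict with "mtx" (3x3 intrinsics, pixels), "origin" and "rotation" of the camera in the world. Camera axes: x right, y down, z forward; pixel columns grow to the right and rows downward; lengths in m; the calibration is good to about 2 mm. A picture is of the moment at which its call begins. camera_info takes no time and is no camera call.
- manip.finish_job(): hands the job in; it is judged then, once.
The state is a dict: "t": time; "joint_positions": joint angles; "qd": joint speeds; "joint_efforts": joint torques, N m; "eef_pos": TCP position; "ee_rot": TCP orientation; "force": force on the tool from outside, world axes, zero at the start; "moment": the same for the moment, N m; "grip_width": opening from 0.0 (shut) to 1.0 (fully open); "gripper_force": force on a finger pad.
Only numpy, scipy, OpenCV 4.12 (cv2) and the standard library are available. Lean on these libraries where they do the work, as an engineer would, in place of code of your own. Each camera call takes 0.05 s, during which the arm holds its last target. There are 200 camera calls.

## Task

Slide the vise jaw fully open by its red knob, lift the finished aluminium block out and stand it upright on the round pale foam pad, and let go of it. Then reach down behind the bracket, grip the square brass head of the stop bolt between the fingers and turn the bolt so that the weighted spanner on its nut rises clear of its rest pin (about 15 degrees), and finish while still gripping the head there so that the bolt cannot turn back. Do not touch the spanner itself, leave the jaw open, and leave the screwdriver, cap screw and sanding block where they lie.

Things in the scene. Friction and masses are not known exactly. Their poses are not given: they have to be found in the camera images.
- vise: Fixed vise. Origin on the bench under the middle of the bracket's far face; x along bolt and slide, away from the robot, z up; all mm. Blue bed 12 thick, x -50 to 155, y +-68. Dark bracket: plate x -12 to 0, 124 wide, top z 84; cheeks at both sides (x 0 to 30, top z 72) with 110 between: keep the fingers part closed there. Then head x 11 to 35, block 36 to 68, jaw face 69 (shut) to 95 (open).
- head_center (a point): Centre of the brass square bolt head, a 24 mm cube: 23 mm beyond the bracket's far face, 60 mm above the bench, 24 mm below the bracket's top, midway between the cheeks. At joint bolt = 0 two flats face the vise's +y and -y, to be pinched straight from above. The block stands 1 mm from it until lifted out.
- bolt (a joint): Turn of bolt, head, nut and spanner about the vise's +x axis through head_center, rad, 0 to 0.6; growing lifts the +y side. The spanner's weight turns it back to 0 (on the pin) with 0.15 N m when not held. From a vertical grip, roll the gripper about this axis (its top leans to the vise's -y). Right range: 0.12 to 0.45.
- knob (a point): Grip point on the red upright cylindrical knob on the jaw, 20 mm across; the red part spans 90 to 118 mm above the bench and this point is on its axis at 105 mm. It moves with the jaw.
- jaw (a joint): Slide of the grey jaw along the vise's +x, m: 0 shut, 0.026 fully open (stop). Friction about 3 N; it stays where left. Jaw 36 (x) x 70 (y) mm, top at z 81 mm; a steel lip 30 mm wide overhangs the block's top by 7 mm when shut, so the block cannot be lifted before the jaw is open.
- block: Aluminium block 32 (x) x 50 (y) x 60 (z) mm, 0.18 to 0.37 kg, loose, standing on the bed (its underside at z = 12 mm), axes along the vise's. Origin at the centre of its underside. Pinch its 50 mm width (along y) from above.
- foam_pad: Fixed round pale (off-white) foam disc (firm), 111 mm across and 12 mm thick. Origin at the centre of its underside on the bench.
- screwdriver: Bystander: screwdriver lying on the bench, 28 x 205 x 28 mm, black grip. Origin under its middle.
- screw: Bystander: cap screw standing on its black head, 13 mm across, 39 mm tall. Origin at the centre of its underside.
- sander: Bystander: brown sanding block 60 x 112 x 33 mm. Origin at the centre of its underside.
- spanner_weight (a point): Centre of the red weight (32 mm across, 20 mm thick) at the end of the steel spanner on the nut in front of the bracket. The spanner lies at vise x -30 to -10, reaches 124 mm from the bolt's axis to the vise's +y, is fixed to the bolt, and rests on a pin at bolt = 0. Not to be touched.
Things that resemble listed ones, but are neither listed nor needed, are in the scene too. Of the things shaped like the foam_pad, the white one is meant.

How it is judged:
By the outcome, as a careful person would: the job done as asked, in the order asked, and still so for the second after the job is handed in, while the arm keeps its last pose, push and grip.
It also fails if it takes over 64 s, if anything falls off the work surface, if the arm or the gripper's body presses on something with over 40 N, if the wrist force passes 120 N, or if a joint passes its speed limit or range.

## Working session

There is one attempt and no reset: what is moved stays moved. The work goes in short steps, Python scripts to look and compute and a tool call to move; the robot and the scene stay as the last step left them, time stands still between calls to the robot, and variables do not carry over. Pictures are saved under pics/ and viewed, at most 10 in all, crops included, and the job is handed in when it is done.

Besides the shell and the picture viewer there is one more tool, called after "Emit:" by a JSON object that holds its "method" and its "body", one argument or row to a line. step_arm: Moves the arm, as the interface text tells. Its arguments: {"type":"object","properties":{"deltas":{"type":"array","items":{"type":"number"}},"grip_force":{"type":"number"}},"required":["deltas"]}

```bash
mkdir -p pics; ls
python3 - <<'E'
from cell import manip
import cv2,numpy as np
for n in("top","side"):
    im,d=manip.read_camera(n); cv2.imwrite(f"pics/{n}0.png",im); np.savez(f"{n}0.npz",im=im,d=d)
    c=manip.camera_info(n); print(n,{k:np.round(v,4).tolist() for k,v in c.items()})
print(manip.tip_extent, manip.get_obs())
E
```

```text
pics
top {'mtx': [[439.4317, 0.0, 316.4379], [0.0, 439.4317, 199.1481], [0.0, 0.0, 1.0]], 'origin': [0.4318, -0.043, 1.3751], 'rotation': [0.7155, -0.6964, 0.0383, -0.0399]}
side {'mtx': [[500.8519, 0.0, 316.7517], [0.0, 500.8519, 202.8331], [0.0, 0.0, 1.0]], 'origin': [0.5998, 1.1259, 0.6612], 'rotation': [-0.0102, 0.8491, -0.5281, -0.0081]}
0.011 {'t': 0.1, 'joint_positions': array([-1.22021076,  0.68986907, -0.19452314,  1.5661946 ,  0.15729819,
        0.90252989, -0.21508114]), 'qd': array([-0.00153261, -0.00188073,  0.00103513, -0.00322309,  0.00095501,
       -0.00042251,  0.00070218]), 'joint_efforts': array([-3.01963453e-03, -5.28507507e+01, -1.27124000e+00, -1.53837740e+01,
       -5.25262195e-02,  1.98270602e-03,  4.99999180e-05]), 'eef_pos': array([0.19456059, 0.59334697, 0.22742182]), 'ee_rot': array([ 1.57686420e-01,  9.87488909e-01, -8.02343512e-04, -6.74228268e-05]), 'force': array([0.41184926, 0.32287496, 0.04565744]), 'moment': array([-0.06587289, -0.02382359,  0.00536246]), 'gripper_force': 0.0, 'grip_width': 1.0019368540133924}
```

View pics/top0.png

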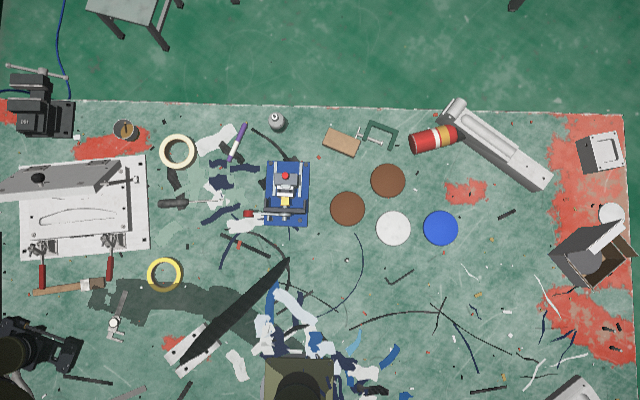

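View pics/side0.png

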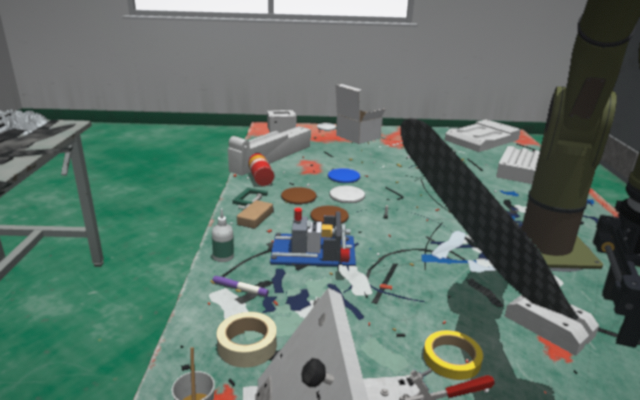

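The top view shows the vise at about (287,193), its red knob at (285,176), its spanner weight at (250,214) and the white pad at (393,228). The brown and blue discs are decoys. Next I measure these points.

```bash
cat > h.py <<'E'
from cell import manip
import cv2,numpy as np
from scipy.spatial.transform import Rotation as R
def cam(n):
    c=manip.camera_info(n); return np.array(c["mtx"]),np.array(c["origin"]),R.from_quat(c["rotation"]).as_matrix()
def ray(n,uv,z):
    K,o,Rm=cam(n); d=Rm@np.linalg.inv(K)@np.array([uv[0],uv[1],1.]); return o+d*(z-o[2])/d[2]
def proj(n,p):
    K,o,Rm=cam(n); q=K@(Rm.T@(np.asarray(p)-o)); return q[:2]/q[2]
def blobs(n,im,lo,hi,box,amin=8):
    hsv=cv2.cvtColor(im,cv2.COLOR_BGR2HSV); m=cv2.inRange(hsv,np.array(lo),np.array(hi))
    M=np.zeros_like(m); x0,y0,x1,y1=box; M[y0:y1,x0:x1]=m[y0:y1,x0:x1]
    k,l,s,c=cv2.connectedComponentsWithStats(M)
    return M,[(s[i,4],s[i,:4].tolist(),c[i].round(2).tolist()) for i in range(1,k) if s[i,4]>=amin]
E
python3 - <<'E'
from h import *
T=np.load("top0.npz");S=np.load("side0.npz");t=T["im"];s=S["im"]
M,b=blobs("top",t,(0,0,170),(180,60,255),(370,205,415,250)); print("pad",b)
for a,_,c in b: print(ray("top",c,.012).round(4))
ys,xs=np.nonzero(M); print(cv2.minEnclosingCircle(np.c_[xs,ys].astype(np.float32)))
M,b=blobs("top",t,(100,120,40),(130,255,255),(255,150,318,235)); print("bed",b)
k=[x for x in b if x[0]>300 or True]
ys,xs=np.nonzero(M); P=np.array([ray("top",(x,y),.012)[:2] for x,y in zip(xs,ys)]).astype(np.float32)
ctr,sz,an=cv2.minAreaRect(P); print(ctr,sz,an,cv2.boxPoints((ctr,sz,an)).round(4).tolist())
for nm,im,box in(("top",t,(240,160,310,230)),("side",s,(260,195,370,275))):
    for lo,hi in(((0,130,80),(8,255,255)),((172,130,80),(180,255,255)),((15,110,80),(35,255,255))):
        print(nm,lo,blobs(nm,im,lo,hi,box,3)[1])
cv2.imwrite("pics/c.png",np.hstack([cv2.resize(t[150:240,235:325],(400,400),interpolation=2),cv2.resize(s[195:285,265:365],(400,360),interpolation=2)[:360].copy() if 0 else cv2.resize(s[185:285,265:365],(400,400),interpolation=2)]))
print(T["d"][176,285],T["d"][228,393])
print(R.from_quat(manip.get_obs()["ee_rot"]).as_matrix().round(3))
E
```

```text
pad [(np.int32(14), [385, 205, 4, 6], [386.5, 207.29]), (np.int32(996), [376, 210, 39, 40], [393.51, 228.61]), (np.int32(26), [374, 239, 9, 6], [377.42, 241.42])]
[ 0.5635 -0.2567  0.012 ]
[ 0.4978 -0.279   0.012 ]
[ 0.4569 -0.2297  0.012 ]
((394.0, 227.0), 29.732236862182617)
bed [(np.int32(328), [265, 161, 17, 46], [270.69, 186.88]), (np.int32(244), [277, 161, 22, 14], [287.58, 166.7]), (np.int32(786), [264, 162, 46, 65], [294.88, 204.52])]
(0.5996631383895874, 0.05658692121505737) (0.13419179618358612, 0.20374751091003418) 88.96520233154297 [[0.4966000020503998, -0.008700000122189522], [0.7002999782562256, -0.012299999594688416], [0.7027000188827515, 0.121799997985363], [0.49900001287460327, 0.12549999356269836]]
top (0, 130, 80) [(np.int32(31), [282, 173, 7, 6], [284.74, 175.35]), (np.int32(51), [243, 211, 10, 6], [247.75, 213.51])]
top (172, 130, 80) []
top (15, 110, 80) [(np.int32(12), [281, 197, 8, 4], [283.58, 197.75])]
side (0, 130, 80) [(np.int32(71), [295, 208, 7, 12], [297.63, 213.17]), (np.int32(80), [340, 248, 8, 12], [343.85, 253.76])]
side (172, 130, 80) [(np.int32(10), [348, 249, 1, 10], [348.0, 253.5])]
side (15, 110, 80) [(np.int32(120), [322, 223, 11, 13], [326.76, 229.37])]
1.2735716 1.3616097
[[-0.95   0.311 -0.   ]
 [ 0.311  0.95  -0.002]
 [-0.    -0.002 -1.   ]]
```

View pics/c.png

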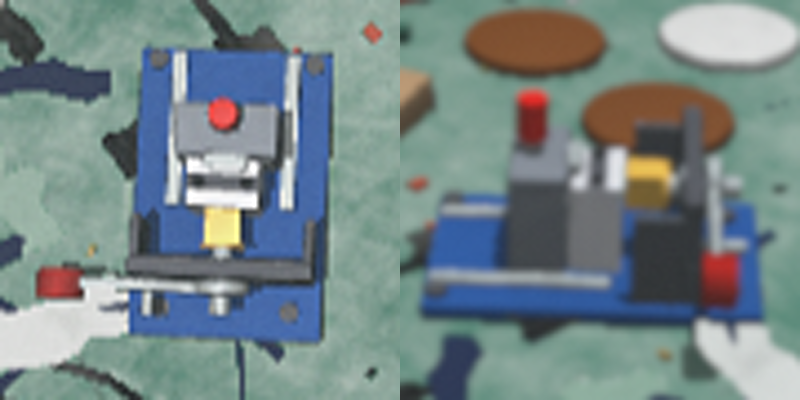

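The crop shows the vise from above: knob, shut jaw, block under the lip, brass head, bracket and spanner, with the weight at +y. Now I compute the metric positions, and check what the black slab is and how tall it stands.

Run:
```python
from h import *
T=np.load("top0.npz");S=np.load("side0.npz");t=T["im"];s=S["im"]
def pt(n,d,u,v):
    K,o,Rm=cam(n); z=d[v,u]; return (o+Rm@np.linalg.inv(K)@np.array([u*z,v*z,z])).round(3).tolist()
for u,v in((285,263),(240,310),(190,355),(113,322),(300,375)): print("top",u,v,pt("top",T["d"],u,v))
for u,v in((415,130),(490,220),(560,290),(590,100),(560,320)): print("side",u,v,pt("side",S["d"],u,v))
print("TCP pix",proj("top",[.195,.594,.228]),proj("side",[.195,.594,.228]))
V=np.array([.5472,.0575,0]);a=-.0177;X=np.array([np.cos(a),np.sin(a),0]);Y=np.array([-X[1],X[0],0])
w=lambda x,y,z:V+X*x/1e3+Y*y/1e3+np.array([0,0,z/1e3])
def v(p): q=p-V; return (np.array([q@X,q@Y,q[2]])*1e3).round(1)
print("knob top->",v(ray("top",(284.74,175.35),.117)),"depth",T["d"][175,285])
def tri(a,b):
    r=[]
    A=np.zeros((3,3));B=np.zeros(3)
    for n,uv in(("top",a),("side",b)):
        K,o,Rm=cam(n); d=Rm@np.linalg.inv(K)@np.array([*uv,1.]); d/=np.linalg.norm(d); Q=np.eye(3)-np.outer(d,d); A+=Q;B+=Q@o
    p=np.linalg.solve(A,B); return p
print("knob tri",v(tri((284.74,175.35),(297.9,213.2))))
print("weight",v(tri((248,213.5),(344.3,253.7))))
print("pred knob side for x=87",proj("side",w(87,0,104)),"top",proj("top",w(87,0,118)))
print("pred head side",proj("side",w(23,0,60)),"top",proj("top",w(23,0,72)))
for lo,hi in(((12,70,90),(40,255,255)),):
    M,b=blobs("top",t,lo,hi,(270,185,300,210),3);print(b)
    for _,_,c in b: print(v(ray("top",c,.072)))
    M,b=blobs("side",s,lo,hi,(315,215,340,245),3);print(b)
# pad: white strict, open to cut chips, fit ellipse
for n,im,box in(("top",t,(365,200,425,255)),("side",s,(320,178,380,210))):
    M,b=blobs(n,im,(0,0,175),(180,40,255),box)
    M=cv2.morphologyEx(M,cv2.MORPH_OPEN,cv2.getStructuringElement(cv2.MORPH_ELLIPSE,(13,7 if n=="side" else 13)))
    cs=max(cv2.findContours(M,0,1)[0],key=cv2.contourArea); P=np.array([ray(n,p,.012)[:2] for p in cs[:,0]]).astype(np.float32)
    c,r=cv2.minEnclosingCircle(P); print(n,"pad",cv2.boundingRect(cs),cv2.fitEllipse(cs),"world",np.round(c,4),r, "ell", np.round(cv2.fitEllipse(P*1000)[0],1),np.round(cv2.fitEllipse(P*1000)[1],1))
```

```text
top 285 263 [0.395, 0.031, 0.329]
top 240 310 [0.269, 0.149, 0.229]
top 190 355 [0.12, 0.308, 0.088]
top 113 322 [0.193, 0.567, 0.014]
top 300 375 [0.065, -0.004, 0.055]
side 415 130 [0.381, 0.045, 0.317]
side 490 220 [0.234, 0.2, 0.176]
side 560 290 [0.114, 0.314, 0.084]
side 590 100 [0.05, 0.121, 0.414]
side 560 320 [0.123, 0.356, 0.044]
TCP pix [ 63.59733206 334.91342402] [614.86454701 325.43109829]
knob top-> [ 91.2  -0.5 117. ] depth 1.2733263
knob tri [ 93.4   0.5 105.1]
weight [-18.9 107.7  62.2]
pred knob side for x=87 [300.68516059 213.61707287] top [284.47816891 176.72520133]
pred head side [326.64665492 230.47436999] top [284.47331327 200.3926285 ]
[(np.int32(73), [280, 197, 10, 9], [284.49, 201.05])]
[21.  -0.2 72. ]
[(np.int32(42), [315, 215, 9, 6], [318.69, 217.1]), (np.int32(138), [322, 223, 12, 14], [326.78, 229.72])]
top pad (376, 211, 35, 35) ((393.0347900390625, 227.9336395263672), (33.08853530883789, 33.999881744384766), 133.860595703125) world [ 0.5002 -0.2774] 0.05347096547484398 ell [ 500.1 -277.5] [103.4 104.3]
side pad (331, 186, 34, 15) ((347.2503356933594, 192.72596740722656), (13.788771629333496, 33.608619689941406), 93.3021469116211) world [ 0.5024 -0.2695] 0.054429881274700165 ell [ 502.5 -268.9] [100.3 103.2]
```

Measured values:
- **Vise:** origin is about (0.547, 0.0575) with yaw about -1°. The bed comes out at 204x134 mm, which matches.
- **Knob:** at vise x≈93, z 105, as specified.
- **Pad:** at about (0.500, -0.276).
- **Black slab:** a leaning obstacle whose top is near (0.395, 0.03, 0.33), so I fly high.

Emit:
{"method": "step_arm", "body": {
  "deltas": [0,0,-0.8,0,0,0,-1,0,0,-0.8,0,0,0,-1,0,0,-0.8,0,0,0,-1,0,0,-0.8,0,0,0,-1,-0.7,-0.44,0,0,0,0,-1,-0.7,-0.44,0,0,0,0,-1,-0.7,-0.44,0,0,0,0,-1,-0.7,-0.44,0,0,0,0,-1,-0.7,-0.44,0,0,0,0,-1,-0.7,-0.44,0,0,0,0,-1,-0.7,-0.44,0,0,0,0,-1,-0.7,-0.44,0,0,0,0,-1,-0.7,-0.44,0,0,0,0,-1,-0.7,-0.44,0,0,0,0,-1,-0.7,-0.44,0,0,0,0,-1,-0.7,-0.44,0,0,0,0,-1,-0.7,-0.44,0,0,0,0,-1,-0.7,-0.44,0,0,0,0,-1],
  "grip_force": 25
}}

```text
t: 1.6
eef_pos: [0.4169, 0.3254, 0.3238]
ee_rot: [0.158, 0.987, -0.0, -0.0]
force: [1.0, 0.2, 0.1]
grip_width: 1.001
gripper_force: 0.0
```

Emit:
{"method": "step_arm", "body": {
  "deltas": [-0.7,-0.44,0,0,0,0,-1,-0.7,-0.44,0,0,0,0,-1,-0.7,-0.44,0,0,0,0,-1,-0.7,-0.44,0,0,0,0,-1,-0.7,-0.44,0,0,0,0,-1,-0.7,-0.44,0,0,0,0,-1,-0.7,-0.44,0,0,0,0,-1,-0.7,-0.44,0,0,0,0,-1,-0.7,-0.44,0,0,0,0,-1,-0.7,-0.44,0,0,0,0,-1,-0.7,-0.44,0,0,0,0,-1,-0.7,-0.44,0,0,0,0,-1,0,0,0,0,0,-0.9,-1,0,0,0,0,0,-0.9,-1,0,0,0,0,0,-0.8,-1,0,0,0,0,0,-0.8,-1,0,0,0,0,0,0,-1]
}}

```text
t: 3.02
eef_pos: [0.6063, 0.0975, 0.3235]
ee_rot: [0.009, 1.0, -0.0, -0.001]
force: [0.1, 0.4, 0.2]
grip_width: 1.0
gripper_force: 0.0
```

```bash
cat >> h.py <<'E'
V=np.array([.5472,.0575,0]);A=-.0177;X=np.array([np.cos(A),np.sin(A),0]);Y=np.array([-X[1],X[0],0])
w=lambda x,y,z:V+X*x/1e3+Y*y/1e3+np.array([0,0,z/1e3])
RV=np.c_[-X,Y,[0,0,-1]]   # tool down, y along vise y
def go(p,Rt=RV):
    """units for TCP -> p (tool axes now) and rotation vector (units)"""
    o=manip.get_obs(); Rm=R.from_quat(o["ee_rot"]).as_matrix()
    print("t",round(o["t"],2),"pos",o["eef_pos"].round(4),"F",o["force"].round(1),"grip",round(o["grip_width"],3),round(o["gripper_force"],1),"q",o["joint_positions"].round(2))
    print("shift units",(Rm.T@(np.asarray(p)-o["eef_pos"])/.03).round(3),"rot units",(np.degrees(R.from_matrix(Rm.T@Rt).as_rotvec())/5).round(3))
def snap(n,name,box=None,s=1):
    im,d=manip.read_camera(n)
    if box: im=cv2.resize(im[box[1]:box[3],box[0]:box[2]],None,fx=s,fy=s,interpolation=2)
    cv2.imwrite("pics/"+name,im); return d
E
python3 - <<'E'
from h import *
go(w(93,0,97)); snap("side","s1.png",(200,0,640,400),1.4)
E
```

```text
t 3.02 pos [0.6063 0.0975 0.3235] F [0.1 0.4 0.2] grip 1.0 0.0 q [-0.09  0.58 -0.25  1.47  0.16  1.11  1.18]
shift units [-1.164 -1.365  7.55 ] rot units [-0.    -0.014 -0.009]
```

View pics/s1.png

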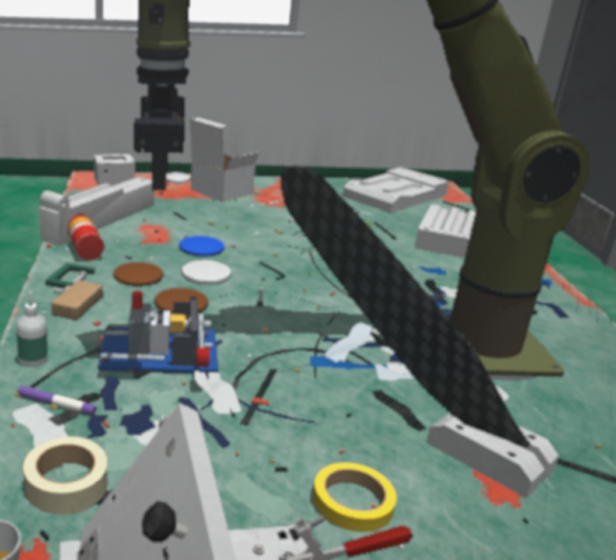

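The view shows the hand above the vise and the slab's tip at crop (295,170), well under the forearm. I descend on the knob and close.

Emit:
{"method": "step_arm", "body": {
  "deltas": [-0.58,-0.68,0,0,0,0,-1,-0.58,-0.68,0,0,0,0,-1,0,0,0,0,0,0,-1,0,0,0.75,0,0,0,-1,0,0,0.75,0,0,0,-1,0,0,0.75,0,0,0,-1,0,0,0.75,0,0,0,-1,0,0,0.75,0,0,0,-1,0,0,0.75,0,0,0,-1,0,0,0.75,0,0,0,-1,0,0,0.75,0,0,0,-1,0,0,0.75,0,0,0,-1,0,0,0.75,0,0,0,-1,0,0,0,0,0,0,-1,0,0,0,0,0,0,0.5,0,0,0,0,0,0,0.8,0,0,0,0,0,0,0.8,0,0,0,0,0,0,0.8,0,0,0,0,0,0,0.8],
  "grip_force": 25
}}

```text
t: 4.65
eef_pos: [0.6414, 0.0563, 0.1004]
ee_rot: [0.01, 1.0, 0.0, 0.001]
force: [0.1, 0.0, 0.2]
grip_width: 0.643
gripper_force: 0.0
```

Emit:
{"method": "step_arm", "body": {
  "deltas": [0,0,0,0,0,0,0.8,0,0,0,0,0,0,0.8]
}}

```text
t: 4.82
eef_pos: [0.6408, 0.0563, 0.0996]
ee_rot: [0.01, 1.0, 0.0, 0.0]
force: [-0.3, 0.3, -0.1]
grip_width: 0.494
gripper_force: 0.0
```

Run:
```python
from h import *
go(w(93+26,0,97))
```

```text
t 4.82 pos [0.6408 0.0563 0.0996] F [-0.3  0.3 -0.1] grip 0.494 0.0 q [-0.05  0.88 -0.2   1.61  0.24  0.68  1.18]
shift units [-0.846 -0.012  0.088] rot units [ 0.002  0.009 -0.029]
```

Emit:
{"method": "step_arm", "body": {
  "deltas": [0,0,0,0,0,0,0.8,0,0,0,0,0,0,0.8,0,0,0,0,0,0,0.8,0,0,0,0,0,0,0.8,0,0,0,0,0,0,0.8,0,0,0,0,0,0,0.8,-0.1,0,0,0,0,0,0.8,-0.1,0,0,0,0,0,0.8,-0.1,0,0,0,0,0,0.8,-0.1,0,0,0,0,0,0.8,-0.1,0,0,0,0,0,0.8,-0.1,0,0,0,0,0,0.8,-0.1,0,0,0,0,0,0.8,-0.1,0,0,0,0,0,0.8,0,0,0,0,0,0,0.8,0,0,0,0,0,0,0.8]
}}

```text
t: 6.15
eef_pos: [0.6652, 0.0548, 0.099]
ee_rot: [0.01, 1.0, -0.0, 0.0]
force: [-0.7, -4.2, 1.3]
grip_width: 0.212
gripper_force: 25.0
```

Emit:
{"method": "step_arm", "body": {
  "deltas": [-0.05,0,0,0,0,0,0.8,-0.05,0,0,0,0,0,0.8,0,0,0,0,0,0,0.8,0,0,0,0,0,0,0.8]
}}

```text
t: 6.48
eef_pos: [0.6664, 0.0548, 0.099]
ee_rot: [0.01, 1.0, -0.001, -0.001]
force: [-3.4, -4.3, 3.8]
grip_width: 0.211
gripper_force: 25.0
```

Emit:
{"method": "step_arm", "body": {
  "deltas": [-0.05,0,0,0,0,0,0.8,-0.05,0,0,0,0,0,0.8,0,0,0,0,0,0,0.8]
}}

```text
t: 6.73
eef_pos: [0.6665, 0.0547, 0.0989]
ee_rot: [0.01, 1.0, -0.001, -0.004]
force: [-11.2, -4.5, 10.4]
grip_width: 0.214
gripper_force: 25.0
```

The force rose with the jaw stopped after 25.7 mm of travel, so it is fully open. I release it and rise clear.

Emit:
{"method": "step_arm", "body": {
  "deltas": [0.12,0,0,0,0,0,0.8,0,0,0,0,0,0,-1,0,0,0,0,0,0,-1,0,0,0,0,0,0,-1,0,0,0,0,0,0,-1,0,0,-0.5,0,0,0,-1,0,0,-0.6,0,0,0,-1,0,0,-0.6,0,0,0,-1,0,0,-0.6,0,0,0,-1,0,0,0,0,0,0,-1]
}}

```text
t: 7.57
eef_pos: [0.6699, 0.0571, 0.172]
ee_rot: [0.01, 1.0, 0.001, 0.004]
force: [-0.4, -0.0, -0.3]
grip_width: 0.869
gripper_force: 0.0
```

Run:
```python
from h import *
go(w(52,-.5,47))
d=snap("top","t2.png",(235,140,335,240),6); snap("side","s2.png",(255,170,375,290),5)
```

```text
t 7.57 pos [0.6699 0.0571 0.172 ] F [-0.4 -0.  -0.3] grip 0.869 0.0 q [-0.04  0.82 -0.23  1.47  0.21  0.87  1.22]
shift units [ 2.386 -0.092  4.147] rot units [ 0.029  0.086 -0.023]
```

View pics/s2.png

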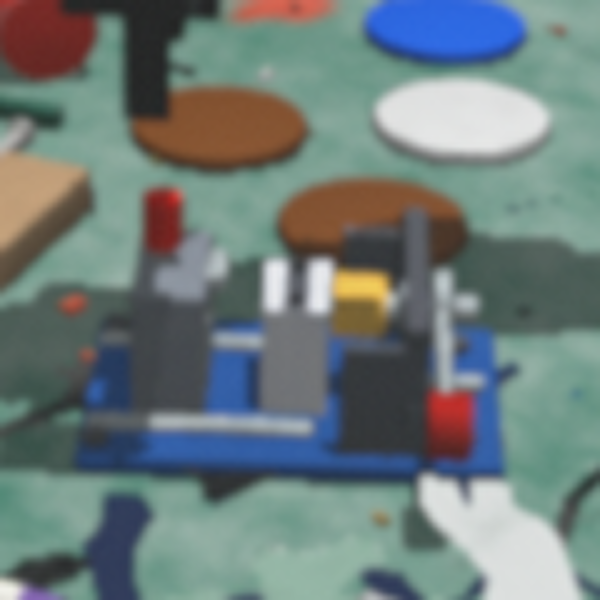

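The jaw stands fully open with a clear gap to the block, which is at crop (295,340). Next I move over the block, go down and grip it.

Emit:
{"method": "step_arm", "body": {
  "deltas": [0.6,-0.03,0,0,0,0,-1,0.6,-0.03,0,0,0,0,-1,0.6,-0.03,0,0,0,0,-1,0.58,0,0,0,0,0,-1,0,0,0,0,0,0,-1,0,0,0.6,0,0,0,-1,0,0,0.6,0,0,0,-1,0,0,0.6,0,0,0,-1,0,0,0.6,0,0,0,-1,0,0,0.6,0,0,0,-1,0,0,0.6,0,0,0,-1,0,0,0.5,0,0,0,-1,0,0,0,0,0,0,-1,0,0,0,0,0,0,-1],
  "grip_force": 40
}}

```text
t: 8.83
eef_pos: [0.5952, 0.0546, 0.0438]
ee_rot: [0.01, 1.0, -0.0, -0.001]
force: [-0.3, 0.0, 1.1]
grip_width: 1.0
gripper_force: 0.0
```

Run:
```python
from h import *
go(w(52,-.5,47))
```

```text
t 8.83 pos [0.5952 0.0546 0.0438] F [-0.3  0.   1.1] grip 1.0 0.0 q [-0.08  0.92 -0.16  1.77  0.28  0.48  1.13]
shift units [-0.132  0.054 -0.107] rot units [-0.002 -0.023 -0.025]
```

Emit:
{"method": "step_arm", "body": {
  "deltas": [-0.13,0.05,-0.1,0,0,0,-1,0,0,0,0,0,0,0.5,0,0,0,0,0,0,0.5,0,0,0,0,0,0,0.5,0,0,0,0,0,0,0.5,0,0,0,0,0,0,0.5,0,0,0,0,0,0,0.5,0,0,0,0,0,0,0.5,0,0,0,0,0,0,0.5,0,0,0,0,0,0,0.5]
}}

```text
t: 9.67
eef_pos: [0.5996, 0.0561, 0.0483]
ee_rot: [0.01, 1.0, 0.0, 0.0]
force: [-0.2, 0.2, 2.1]
grip_width: 0.562
gripper_force: 40.0
```

Run:
```python
from h import *
go(w(52,-.5,47))
```

```text
t 9.67 pos [0.5996 0.0561 0.0483] F [-0.2  0.2  2.1] grip 0.562 40.0 q [-0.08  0.91 -0.17  1.76  0.28  0.49  1.13]
shift units [ 0.014 -0.002  0.044] rot units [ 0.004  0.004 -0.026]
```

The opening is 49.5 mm, which matches the block. I lift it out and carry it over to the pad.

Emit:
{"method": "step_arm", "body": {
  "deltas": [0,0,-0.2,0,0,0,0.5,0,0,-0.3,0,0,0,0.5,0,0,-0.4,0,0,0,0.5,0,0,-0.5,0,0,0,0.5,0,0,-0.5,0,0,0,0.5,0,0,-0.5,0,0,0,0.5,0,0,-0.5,0,0,0,0.5,0,0,-0.5,0,0,0,0.5,0,0,-0.5,0,0,0,0.5,0,0,-0.3,0,0,0,0.5,0,0,0,0,0,0,0.5]
}}

```text
t: 10.58
eef_pos: [0.6007, 0.0559, 0.1768]
ee_rot: [0.01, 1.0, 0.0, 0.002]
force: [1.4, -0.1, -3.3]
grip_width: 0.56
gripper_force: 40.0
```

Emit:
{"method": "step_arm", "body": {
  "deltas": [0.08,-0.3,0,0,0,0,0.5,0.18,-0.65,0,0,0,0,0.5,0.18,-0.65,0,0,0,0,0.5,0.18,-0.65,0,0,0,0,0.5,0.18,-0.65,0,0,0,0,0.5,0.18,-0.65,0,0,0,0,0.5,0.18,-0.65,0,0,0,0,0.5,0.18,-0.65,0,0,0,0,0.5,0.18,-0.65,0,0,0,0,0.5,0.18,-0.65,0,0,0,0,0.5,0.18,-0.65,0,0,0,0,0.5,0.18,-0.65,0,0,0,0,0.5,0.18,-0.65,0,0,0,0,0.5,0.18,-0.65,0,0,0,0,0.5,0.18,-0.65,0,0,0,0,0.5,0.18,-0.65,0,0,0,0,0.5,0.18,-0.6,0,0,0,0,0.5,0.16,-0.4,0,0,0,0,0.5,0,0,0,0,0,0,0.5,0,0,0,0,0,0,0.5]
}}

```text
t: 12.25
eef_pos: [0.4983, -0.2738, 0.1735]
ee_rot: [0.011, 1.0, 0.0, -0.001]
force: [-1.0, 0.1, -3.1]
grip_width: 0.564
gripper_force: 40.0
```

Run:
```python
from h import *
go([.5,-.276,.0488]); snap("side","s3.png",(230,90,430,290),3)
```

```text
t 12.25 pos [ 0.4983 -0.2738  0.1735] F [-1.   0.1 -3.1] grip 0.564 40.0 q [ 0.59  0.7  -0.29  1.79  0.28  0.7   1.7 ]
shift units [-0.062 -0.076  4.156] rot units [ 0.011 -0.014 -0.045]
```

View pics/s3.png

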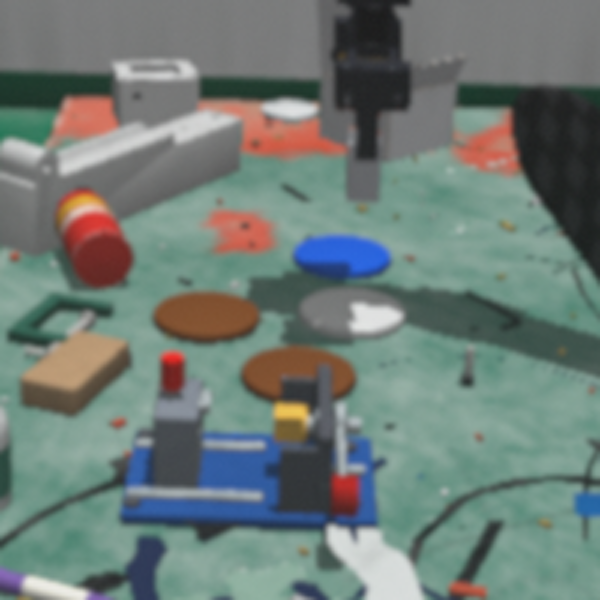

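The block hangs in the gripper at crop (363,180) over the pad, and the jaw is still open. I lower it.

Emit:
{"method": "step_arm", "body": {
  "deltas": [-0.06,-0.07,0.4,0,0,0,0.5,0,0,0.5,0,0,0,0.5,0,0,0.5,0,0,0,0.5,0,0,0.5,0,0,0,0.5,0,0,0.5,0,0,0,0.5,0,0,0.5,0,0,0,0.5,0,0,0.5,0,0,0,0.5,0,0,0.3,0,0,0,0.5,0,0,0.1,0,0,0,0.5,0,0,0,0,0,0,0.5,0,0,0,0,0,0,0.5,0,0,0,0,0,0,0.5]
}}

```text
t: 13.3
eef_pos: [0.5017, -0.2759, 0.0608]
ee_rot: [0.01, 1.0, -0.0, 0.001]
force: [0.8, 0.1, -2.9]
grip_width: 0.559
gripper_force: 40.0
```

Run:
```python
from h import *
go([.5,-.276,.0488])
```

```text
t 13.3 pos [ 0.5017 -0.2759  0.0608] F [ 0.8  0.1 -2.9] grip 0.559 40.0 q [ 0.54  0.87 -0.21  1.85  0.36  0.46  1.64]
shift units [ 0.058 -0.006  0.4  ] rot units [-0.004  0.017 -0.024]
```

Emit:
{"method": "step_arm", "body": {
  "deltas": [0,0,0.1,0,0,0,0.5,0,0,0.1,0,0,0,0.5,0,0,0.1,0,0,0,0.5,0,0,0.06,0,0,0,0.5,0,0,0,0,0,0,0.5,0,0,0,0,0,0,0.5]
}}

```text
t: 13.8
eef_pos: [0.5009, -0.2758, 0.0491]
ee_rot: [0.01, 1.0, 0.0, -0.0]
force: [-0.6, 0.1, -2.8]
grip_width: 0.564
gripper_force: 40.0
```

Emit:
{"method": "step_arm", "body": {
  "deltas": [0,0,0.03,0,0,0,0.5,0,0,0,0,0,0,0.5]
}}

```text
t: 13.97
eef_pos: [0.501, -0.2758, 0.0483]
ee_rot: [0.01, 1.0, 0.0, 0.0]
force: [0.7, 0.2, -3.1]
grip_width: 0.562
gripper_force: 40.0
```

Emit:
{"method": "step_arm", "body": {
  "deltas": [0,0,0.03,0,0,0,0.5,0,0,0,0,0,0,0.5]
}}

```text
t: 14.13
eef_pos: [0.5011, -0.2758, 0.0481]
ee_rot: [0.01, 1.0, -0.0, 0.0]
force: [-1.1, 0.6, 3.5]
grip_width: 0.566
gripper_force: 40.0
```

Contact: the vertical force changed from -3.1 N to +3.5 N. I let go and rise.

Emit:
{"method": "step_arm", "body": {
  "deltas": [0,0,0,0,0,0,0.2,0,0,0,0,0,0,-0.2,0,0,0,0,0,0,-0.4,0,0,0,0,0,0,-0.7,0,0,0,0,0,0,-1,0,0,0,0,0,0,-1,0,0,0,0,0,0,-1,0,0,-0.2,0,0,0,-1,0,0,-0.4,0,0,0,-1,0,0,-0.6,0,0,0,-1,0,0,-0.6,0,0,0,-1,0,0,-0.6,0,0,0,-1,0,0,-0.6,0,0,0,-1,0,0,-0.6,0,0,0,-1,0,0,-0.6,0,0,0,-1,0,0,-0.6,0,0,0,-1]
}}

```text
t: 15.47
eef_pos: [0.5009, -0.2758, 0.1936]
ee_rot: [0.01, 1.0, -0.0, 0.0]
force: [0.6, -0.1, 0.3]
grip_width: 1.002
gripper_force: 0.0
```

Run:
```python
from h import *
go(w(23,-.5,190)); snap("side","s4.png",(230,90,430,290),3)
```

```text
t 15.47 pos [ 0.5009 -0.2758  0.1936] F [ 0.6 -0.1  0.3] grip 1.002 0.0 q [ 0.6   0.67 -0.3   1.76  0.27  0.75  1.71]
shift units [-2.087 11.124  0.119] rot units [-0.004  0.011 -0.026]
```

View pics/s4.png

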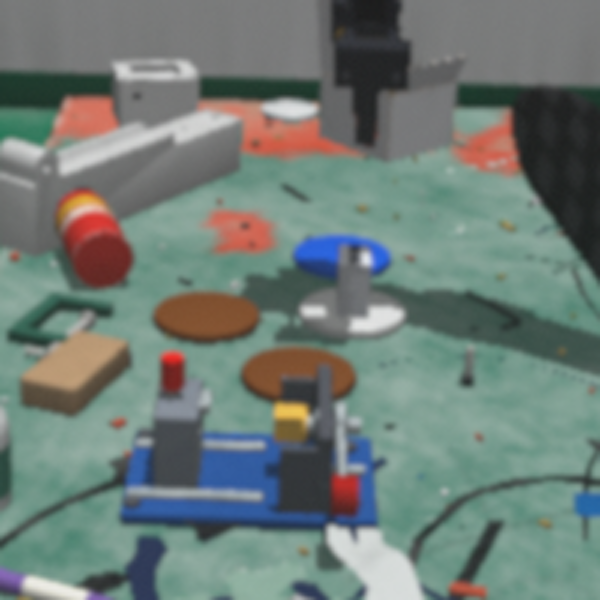

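The block stands upright on the pad at crop (353,285), with its neighbours undisturbed. I part close the fingers and move over the bolt head.

Emit:
{"method": "step_arm", "body": {
  "deltas": [-0.05,0.3,0,0,0,0,-0.14,-0.12,0.65,0,0,0,0,-0.14,-0.12,0.65,0,0,0,0,-0.14,-0.12,0.65,0,0,0,0,-0.14,-0.12,0.65,0,0,0,0,-0.14,-0.12,0.65,0,0,0,0,-0.14,-0.12,0.65,0,0,0,0,-0.14,-0.12,0.65,0,0,0,0,-0.14,-0.12,0.65,0,0,0,0,-0.14,-0.12,0.65,0,0,0,0,-0.14,-0.12,0.65,0,0,0,0,-0.14,-0.12,0.65,0,0,0,0,-0.14,-0.12,0.65,0,0,0,0,-0.14,-0.12,0.65,0,0,0,0,-0.14,-0.12,0.65,0,0,0,0,-0.14,-0.12,0.65,0,0,0,0,-0.14,-0.12,0.65,0,0,0,0,-0.14,-0.12,0.4,0,0,0,0,-0.14,0,0,0,0,0,0,-0.14,0,0,0,0,0,0,-0.14]
}}

```text
t: 17.18
eef_pos: [0.5699, 0.056, 0.1911]
ee_rot: [0.009, 1.0, -0.0, -0.001]
force: [-0.6, -0.2, 0.2]
grip_width: 0.573
gripper_force: 0.0
```

Run:
```python
from h import *
go(w(23,-.5,53))
```

```text
t 17.18 pos [0.5699 0.056  0.1911] F [-0.6 -0.2  0.2] grip 0.573 0.0 q [-0.04  0.67 -0.24  1.76  0.22  0.73  1.16]
shift units [-0.015  0.021  4.603] rot units [-0.006 -0.012 -0.012]
```

Emit:
{"method": "step_arm", "body": {
  "deltas": [0,0.02,0.4,0,0,0,-0.14,0,0,0.5,0,0,0,-0.14,0,0,0.5,0,0,0,-0.14,0,0,0.5,0,0,0,-0.14,0,0,0.5,0,0,0,-0.14,0,0,0.5,0,0,0,-0.14,0,0,0.5,0,0,0,-0.14,0,0,0.4,0,0,0,-0.14,0,0,0.3,0,0,0,-0.14,0,0,0.3,0,0,0,-0.14,0,0,0.1,0,0,0,-0.14,0,0,0,0,0,0,-0.14,0,0,0,0,0,0,-0.14,0,0,0,0,0,0,-0.14]
}}

```text
t: 18.35
eef_pos: [0.5709, 0.0565, 0.0571]
ee_rot: [0.01, 1.0, 0.0, 0.001]
force: [-0.6, 1.4, 0.5]
grip_width: 0.571
gripper_force: 0.0
```

Run:
```python
from h import *
go(w(23,-.5,53))
```

```text
t 18.35 pos [0.5709 0.0565 0.0571] F [-0.6  1.4  0.5] grip 0.571 0.0 q [-0.08  0.87 -0.16  1.85  0.3   0.44  1.09]
shift units [0.023 0.001 0.137] rot units [ 0.003  0.013 -0.027]
```

Emit:
{"method": "step_arm", "body": {
  "deltas": [0,0,0.13,0,0,0,-0.14,0,0,0,0,0,0,-0.14,0,0,0,0,0,0,0.3,0,0,0,0,0,0,0.8,0,0,0,0,0,0,0.8,0,0,0,0,0,0,0.8,0,0,0,0,0,0,0.8,0,0,0,0,0,0,0.8,0,0,0,0,0,0,0.8,0,0,0,0,0,0,0.8],
  "grip_force": 55
}}

```text
t: 19.18
eef_pos: [0.5704, 0.0562, 0.0527]
ee_rot: [0.01, 1.0, -0.0, 0.0]
force: [0.0, -0.6, 1.8]
grip_width: 0.259
gripper_force: 55.0
```

Run:
```python
from h import *
go(w(23,-.5,53))
# roll 3 deg about vise X through grasp point (8 mm behind TCP) in tool frame
o=manip.get_obs(); Rm=R.from_quat(o["ee_rot"]).as_matrix(); print("vise +x in tool",(Rm.T@X).round(3),"moment",o["moment"].round(2))
```

```text
t 19.18 pos [0.5704 0.0562 0.0527] F [ 0.  -0.6  1.8] grip 0.259 55.0 q [-0.08  0.88 -0.16  1.85  0.3   0.44  1.09]
shift units [ 0.008  0.011 -0.011] rot units [-0.002  0.001 -0.027]
vise +x in tool [-1.     0.002  0.   ] moment [-0.12  0.02  0.05]
```

The head is gripped: 22.8 mm opening, with the knob having read slightly under size too. I roll slowly about the bolt axis.

Emit:
{"method": "step_arm", "body": {
  "deltas": [0,0.004,0,-0.2,0,0,0.8,0,0.004,0,-0.2,0,0,0.8,0,0.004,0,-0.2,0,0,0.8,0,0.004,0,-0.2,0,0,0.8,0,0.004,0,-0.2,0,0,0.8,0,0.004,0,-0.2,0,0,0.8,0,0.004,0,-0.2,0,0,0.8,0,0.004,0,-0.2,0,0,0.8,0,0,0,0,0,0,0.8,0,0,0,0,0,0,0.8]
}}

```text
t: 20.02
eef_pos: [0.5705, 0.0573, 0.0527]
ee_rot: [0.01, 0.997, 0.07, 0.001]
force: [0.1, -1.0, 2.9]
grip_width: 0.265
gripper_force: 55.0
```

Emit:
{"method": "step_arm", "body": {
  "deltas": [0,0.004,0,-0.2,0,0,0.8,0,0.004,0,-0.2,0,0,0.8,0,0.004,0,-0.2,0,0,0.8,0,0.004,0,-0.2,0,0,0.8,0,0.004,0,-0.2,0,0,0.8,0,0.004,0,-0.2,0,0,0.8,0,0.004,0,-0.2,0,0,0.8,0,0.004,0,-0.2,0,0,0.8,0,0,0,0,0,0,0.8,0,0,0,0,0,0,0.8]
}}

```text
t: 20.85
eef_pos: [0.5705, 0.0583, 0.053]
ee_rot: [0.01, 0.99, 0.14, 0.002]
force: [-0.6, -2.3, 4.4]
grip_width: 0.262
gripper_force: 55.0
```

Run:
```python
from h import *
go(w(23,-.5,53)); o=manip.get_obs(); print("moment",o["moment"].round(2))
snap("side","s5.png",(255,150,375,290),4.2)
im,_=manip.read_camera("side"); print(blobs("side",im,(0,130,80),(8,255,255),(325,215,370,270))[1])
c=w(0,0,60)
for th in(0,.12,.2,.26,.3): print(th, proj("side",w(-19,107.7*np.cos(th),60+107.7*np.sin(th))).round(1))
```

```text
t 20.85 pos [0.5705 0.0583 0.053 ] F [-0.6 -2.3  4.4] grip 0.262 55.0 q [ 0.25  0.94 -0.47  1.85  0.23  0.4   1.3 ]
shift units [ 0.009 -0.056 -0.016] rot units [ 3.22   0.006 -0.033]
moment [-0.48  0.24  0.13]
[(np.int32(85), [341, 236, 8, 12], [344.49, 241.94])]
0 [344.9 254.6]
0.12 [345.2 249.5]
0.2 [345.3 245.9]
0.26 [345.5 243.2]
0.3 [345.5 241.3]
```

View pics/s5.png

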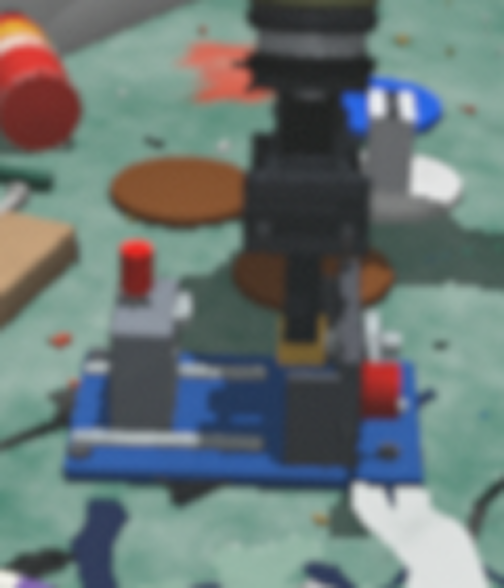

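The spanner weight, now at crop (380,390), has risen about 12 px, or roughly 0.27 rad, and the block still stands on the pad. I hold briefly to check it is steady, then hand in.

Emit:
{"method": "step_arm", "body": {
  "deltas": [0,0,0,0,0,0,0.8,0,0,0,0,0,0,0.8,0,0,0,0,0,0,0.8,0,0,0,0,0,0,0.8,0,0,0,0,0,0,0.8,0,0,0,0,0,0,0.8]
}}

```text
t: 21.45
eef_pos: [0.5705, 0.0584, 0.053]
ee_rot: [0.01, 0.99, 0.14, 0.001]
force: [-1.6, -1.2, 4.9]
grip_width: 0.263
gripper_force: 55.0
```

Run:
```python
from h import *
im,_=manip.read_camera("side"); b=blobs("side",im,(0,130,80),(8,255,255),(325,215,370,270))[1]; o=manip.get_obs(); print(b,o["force"].round(1),o["gripper_force"])
if b and b[0][2][1]<246: print(manip.finish_job())
```

```text
[(np.int32(86), [341, 236, 8, 12], [344.51, 241.88])] [-0.4 -2.5  4.8] 55.01473009586334
the job is handed in; nothing more can be done
None
```

I handed the job in at about 21.5 s: the jaw is open, the block stands upright on the white pad, and the gripper is holding the bolt head turned about 0.27 rad with the spanner clear of its pin.

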